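Lay a tall steel bracket down against the bench dogs

ROBOT

A 7-joint arm with a two-finger parallel gripper is mounted at the origin on the work surface. World frame = base frame: x ahead of the robot, y to its left, z up, the work surface at z = 0. Lengths are in m, angles in degrees, forces in N, time in s.
With the tool pointing down it reaches from about 0.425 to 0.875 m from the base axis. Payload 4.7 kg.
Tool frame: the origin (TCP) lies midway between the tips of the shut fingers; the grasp point (between the pads) lies 19 mm behind it (bot.grasp_offset is the distance from the TCP to the grasp point, in m); z points along the fingers, y is the line along which they close (so a half turn about z gives the same grasp; the last joint's range is limited). The gripper opens to 85 mm and grips with 20 to 120 N. Pads are 22 mm wide; open, the fingers measure 114 mm over their backs; the gripper's body (76 mm by 85 mm) begins 54 mm behind the grasp point. The pads swing forward as they close: fully open they stand 13 mm farther back than shut.
Start: joints at [74.49, 18.392, -4.016, 83.108, 1.295, 78.541, -3.26], TCP at [0.183, -0.624, 0.231] pointing down, gripper open.
Joint ranges: [-163.93, 163.93], [-17.29, 119.83], [-79.2, 71.16], [3.27, 140.29], [-89.18, 269.18], [5.43, 117.66], [-154.24, 154.24]. Speed limits (degrees/s): [147.25, 147.25, 180, 180, 180, 180, 180].

INTERFACE

Orientations are given as a 3x3 rotation matrix whose columns are the frame's x, y, z axes.
In Python, from station import bot gives the robot as it stands. The module is installed in compiled form; this text tells all that it offers.
- The arm moves only by the tool apply_moves, never from a script. Its argument "rows" is one flat list of numbers, 7 for each row, row after row: the shift along the tool's x, y, z normalised to -1 to 1, where 1 is 200 mm, then the turn, a rotation vector about the tool's x, y, z normalised to -1 to 1, where 1 is pi/2 rad, then the finger opening in mm, from 0 to 85.4. In form: [dx, dy, dz, wx, wy, wz, gripper, dx, dy, dz, wx, wy, wz, gripper, ...]. A call has exactly 5 rows; each row is the pose to reach, as a shift and turn from the pose commanded when the call began, along the tool's axes at that moment; what a row does not reach only later rows make up. A row lasts 1/10 s, in which the tool goes at most 50 mm and 8.59 degrees, less where a joint would pass 70% of its speed; a pose out of reach is approached as far as the arm can. A call with a number of a shift or a turn outside -1 to 1 is refused whole. A call with a gripper value outside its range is refused whole. The fingers move at their own pace and stop on an object; the grip force is fixed at half the most. Time passes only in rows, so rows that repeat a pose let the fingers close, or fill a call up. It gives the time, the measured TCP pose, the force, the opening and the grip force at its end, in the units of the state.
- bot.observe(): the state, without advancing time (a new reading comes with each control period).
- bot.get_image(name): name is "scene" or "top" or "wrist"; returns (picture, depth): 400x640x3 uint8, blue, green, red; 400x640 float32, m along the optical axis (not along the pixel's ray), 0 where there is no reading.
- bot.camera_info(name): a dict with "fx", "fy", "cx", "cy" (pixels), "k1" (the pictures are not rectified: a ray, as slopes to the right and down, at radius r is drawn at 1 + k1 r^2 times it, then the intrinsics apply), "eye" and "rotation" of the camera in the world. Camera axes: x right, y down, z forward; pixel columns grow to the right and rows downward; lengths in m; the calibration is good to about 2 mm. A picture is of the moment at which its call begins: read the wrist's pose just before it. camera_info takes no time and is no camera call; for the wrist camera it gives the pose at the moment of the call.
- bot.finish_job(): hands the job in; it is judged then, once.
The state is a dict: "clock": time; "qpos": joint angles; "qd": joint speeds; "joint_efforts": joint torques, N m; "position": TCP position; "orientation": TCP orientation; "wrist_force": force on the tool from outside, world axes, zero at the start; "ft_torque": the same for the moment, N m; "gripper_width": finger opening in m; "grip_force": force on a finger pad.
Only numpy, scipy, OpenCV 4.12 (cv2) and the standard library are available. Lean on these libraries where they do the work, as an engineer would, in place of code of your own. Each camera call takes 0.05 s, during which the arm holds its last target. There are 200 camera calls.

TASK

Tip the tall blue bracket over onto its back on the work board, so that its upright blade comes down between the two bench dogs; support it all the way and lower it gently, do not let it fall. Then push it until its foot plate is snug against both dogs, and leave it lying there, ready to be drilled. Only push and support it with your fingers: do not pinch it or lift it off the board, and leave everything else on the bench where it is.

Things in the scene. Friction and masses are not known exactly. Their poses are not given: they have to be found in the camera images.
- board: Fixed pale wooden board 300 (its x) x 340 (y) x 18 mm on two cleats, top 48 mm above the bench, with a grid of drawn dark dog holes (treat the top as flat). Origin: on the bench under its centre, z up; +x is the way the bracket is laid over. Its +x edge is at x = 150 mm; the end of the laid bracket sticks out past it, with free space 48 mm high below (cleats end 37 mm short of the edge).
- dog_left (a point): One of two fixed bench dogs: upright aluminium pegs with a black rubber band, 20 mm diameter, standing 31 mm out of the board at x = 0, y = +48 and -48 mm (board frame), 76 mm clear between them. The point is the point of the +48 dog that faces the bracket: x = -10 mm, 15 mm above the board's top.
- dog_right (a point): The same point of the dog at y = -48 mm.
- bracket: Loose blue steel bracket, 0.7 to 1 kg, standing on its foot on the board, heel edge 8 to 30 mm short of the dogs, within 0.06 rad of square. Origin: middle of the heel edge (outer face of blade meets sole). z up along the blade; x out of the outer face, towards the dogs, the way it tips. Blade: 50 wide (y), 5 thick (x -5 to 0), 215 mm tall. Foot plate: 130 wide (y), 5 thick, from x = 0 back to x = -80.
- blade_end (a point): Middle of the blade's top end, on its outer face: 215 mm along z from the bracket's origin. Level with the board's top (48 mm) once the bracket lies on its back: then the blade's outer face is flat on the board and z points along the board's +x.
- foot_left (a point): Point on the upper face of the foot plate (z = 5 mm) at x = -15, y = +48 mm: with the bracket on its back this point meets the +48 dog. The foot plate then stands 80 mm high, its flat sole facing the board's -x. A 45 degree rib 5 mm thick joins blade and foot inside the corner, up to 55 mm.
- foot_right (a point): The same at y = -48 mm, for the other dog.
- balance (a point): The bracket's centre of mass, about 21 mm behind the heel edge (x = -21) and 56 mm up: it goes over by itself once tipped more than about 0.35 rad about the heel edge.
- screwdriver: Bystander: orange-handled screwdriver, 180 mm, lying on the board along its +y side; origin in its middle underneath.
- spare_dog: Bystander: loose aluminium dog, 25 mm diameter, 45 mm tall, standing on the board near its -x, -y corner; origin under its centre.
- tape: Bystander: yellow and black tape measure, 66 x 38 x 62 mm, on the board near its +x, -y corner; origin under its centre.
- glue: Bystander: yellow glue bottle, 64 mm diameter, 200 mm tall, on the bench to the right; origin under its centre.
- screw_jar: Bystander: clear jar, 72 mm diameter, 90 mm tall, on the bench to the right; origin under its centre.
- torch: Bystander: black torch with a red ring and a silver cap, 36 mm diameter, 132 mm tall, standing on the bench to the left; origin under its centre.
- hammer: Bystander: hammer, 300 mm, lying on the bench to the right, near the robot; origin in its middle underneath.
Things that resemble listed ones, but are neither listed nor needed, are in the scene too. What is meant by the bracket is not pink, and is the larger of those in its own colour.

How it is judged:
By the outcome, as a careful person would: the job done as asked, in the order asked, and still so for the second after the job is handed in, with the robot touching nothing.
It also fails if it takes over 66 s, if anything falls off the work surface, if the arm or the gripper's body presses on something with over 40 N, if the wrist force passes 120 N, or if a joint passes its speed limit or range.

## Working session

There is one attempt and no reset: what is moved stays moved. The work goes in short steps, Python scripts to look and compute and a tool call to move; the robot and the scene stay as the last step left them, time stands still between calls to the robot, and variables do not carry over. Pictures are saved under pics/ and viewed, at most 13 in all, crops included, and the job is handed in when it is done.

Besides the shell and the picture viewer there is one more tool, called after ">>>" as name(argument=value, ...), one argument or row to a line, values as JSON. apply_moves: Moves the arm, as the interface text tells. Scaled input: -1 to 1 covers 200 mm each way for a shift and pi/2 rad each way for a turn. Its arguments: {"type":"object","properties":{"rows":{"type":"array"}},"required":["rows"]}

```bash
mkdir -p pics
cat > h.py <<'E'
import numpy as np, cv2
from station import bot
def cloud(name):
    img,d=bot.get_image(name); c=bot.camera_info(name)
    return img,d,c
def pts(d,c):
    v,u=np.mgrid[0:d.shape[0],0:d.shape[1]].astype(float)
    K=np.array([[c['fx'],0,c['cx']],[0,c['fy'],c['cy']],[0,0,1]])
    # r-based: drawn = ray*(1+k1 r^2)
    s=cv2.undistortPoints(np.stack([u.ravel(),v.ravel()],1)[:,None],K,np.array([c['k1'],0,0,0,0.]))[:,0]
    P=np.c_[s,np.ones(len(s))]*d.ravel()[:,None]
    W=P@np.array(c['rotation']).T+np.array(c['eye'])
    W[d.ravel()==0]=np.nan
    return W.reshape(*d.shape,3)
E
python3 - <<'E'
from h import *
o=bot.observe(); print({k:np.round(v,3) for k,v in o.items()})
for n in ['scene','top']:
    i,d,c=cloud(n); cv2.imwrite(f'pics/{n}0.png',i); np.savez(f'{n}0.npz',i=i,W=pts(d,c)); print(n,np.round(c['eye'],3),np.round(c['rotation'],2).tolist(),c['fx'])
E
```

```text
{'clock': np.float64(0.0), 'qpos': array([74.49 , 18.44 , -4.017, 83.176,  1.295, 78.543, -3.258]), 'qd': array([ 0.112,  0.038, -0.003,  0.019,  0.024,  0.046, -0.035]), 'joint_efforts': array([-0.0000e+00, -4.9358e+01, -3.8200e-01, -3.1433e+01,  1.3000e-02,
        1.2000e-02, -0.0000e+00]), 'position': array([ 0.182, -0.623,  0.23 ]), 'orientation': array([[ 0.96 ,  0.281, -0.001],
       [ 0.281, -0.96 ,  0.002],
       [-0.   , -0.002, -1.   ]]), 'wrist_force': array([-0.393, -0.408, -0.408]), 'ft_torque': array([ 0.015, -0.043, -0.03 ]), 'grip_force': np.float64(0.0), 'gripper_width': np.float64(0.086)}
scene [ 1.883 -0.563  1.157] [[0.37, 0.54, -0.76], [0.93, -0.2, 0.31], [0.02, -0.82, -0.57]] 471.18180784830076
top [ 0.282 -0.027  1.453] [[0.03, -0.98, 0.22], [-1.0, -0.03, 0.01], [-0.0, -0.22, -0.98]] 436.850476521467
```

View pics/scene0.png

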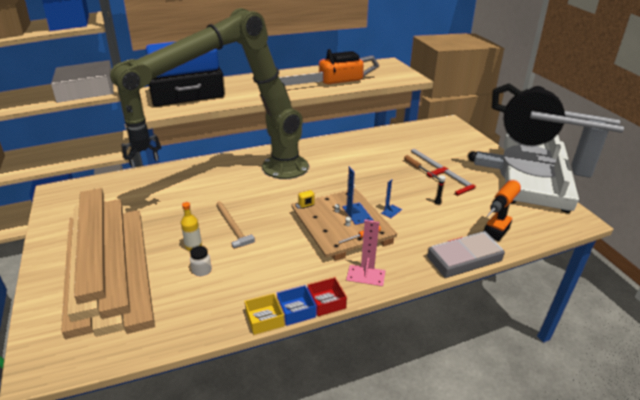

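View pics/top0.png

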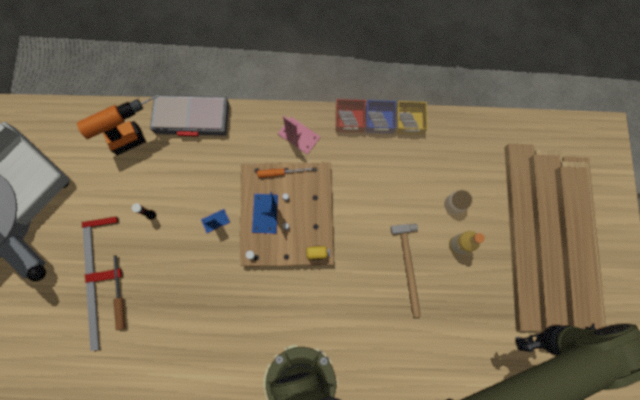

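The large blue bracket on the board, top (265,213), scene (353,195), fits the description. The small blue one is on the bench at top (216,221) and the pink one at top (298,132). I'll confirm it in a crop and measure.

Run:
```python
from h import *
t=np.load('top0.npz');s=np.load('scene0.npz')
a=cv2.resize(t['i'][150:280,190:350],None,fx=4.5,fy=4.5,interpolation=cv2.INTER_CUBIC)
b=cv2.resize(s['i'][155:265,285:415],None,fx=4.5,fy=4.5,interpolation=cv2.INTER_CUBIC)
h=max(a.shape[0],b.shape[0]); 
o=np.hstack([cv2.copyMakeBorder(x,0,h-x.shape[0],0,0,cv2.BORDER_CONSTANT) for x in (a,b)])
cv2.imwrite('pics/c1.png',cv2.resize(o,(800,int(h*800/o.shape[1])),interpolation=cv2.INTER_AREA))
W=t['W'];hsv=cv2.cvtColor(t['i'],cv2.COLOR_BGR2HSV)
# board
m=(abs(W[...,2]-.048)<.006); m[:150]=0;m[280:]=0;m[:,:230]=0;m[:,345:]=0
mm=cv2.morphologyEx(m.astype(np.uint8),cv2.MORPH_CLOSE,np.ones((15,15)))
P=W[(mm>0)&m][:,:2]; r=cv2.minAreaRect((P*1000).astype(np.float32)); print('board',r, 'z',np.median(W[(mm>0)&m][:,2]))
for nm,T in(('top',t),('scene',s)):
    W=T['W'];hs=cv2.cvtColor(T['i'],cv2.COLOR_BGR2HSV)
    bl=(hs[...,0]>100)&(hs[...,0]<125)&(hs[...,1]>120)&(abs(W[...,0]-.55)<.25)&(abs(W[...,1])<.2)
    n,l,st,ce=cv2.connectedComponentsWithStats(bl.astype(np.uint8))
    for k in range(1,n):
        if st[k,4]>30:
            Q=W[l==k]; print(nm,st[k],np.nanmin(Q,0).round(3),np.nanmax(Q,0).round(3))
            f=Q[abs(Q[:,2]-.053)<.005]
            if len(f)>20: print(' foot',len(f),cv2.minAreaRect((f[:,:2]*1000).astype(np.float32)))
            f=Q[Q[:,2]>.12]
            if len(f)>20:
                print(' blade',len(f),np.median(f,0).round(3),f.min(0).round(3),f.max(0).round(3), cv2.fitLine((f[:,:2]*1000).astype(np.float32),cv2.DIST_HUBER,0,.01,.01).ravel())
```

```text
board ((534.2509765625, 68.72693634033203), (340.2847900390625, 300.9630432128906), 2.9357731342315674) z 0.048302127751598256
top [253 194  24  39 819] [0.466 0.095 0.044] [0.589 0.171 0.268]
 foot 603 ((527.2037353515625, 135.64584350585938), (123.25360107421875, 72.59587860107422), 0.8957431316375732)
 blade 113 [0.524 0.097 0.218] [0.504 0.095 0.125] [0.553 0.101 0.268] [ 9.9988532e-01 -1.5143722e-02  5.3138629e+02  9.6703621e+01]
scene [344 169  28  55 428] [0.467 0.092 0.043] [0.591 0.174 0.265]
 foot 202 ((527.5794067382812, 136.28958129882812), (122.48994445800781, 75.8531494140625), 0.6159107685089111)
 blade 107 [0.536 0.096 0.194] [0.515 0.092 0.121] [0.553 0.1   0.265] [ 9.9728316e-01 -7.3663123e-02  5.3570844e+02  9.5881432e+01]
```

View pics/c1.png

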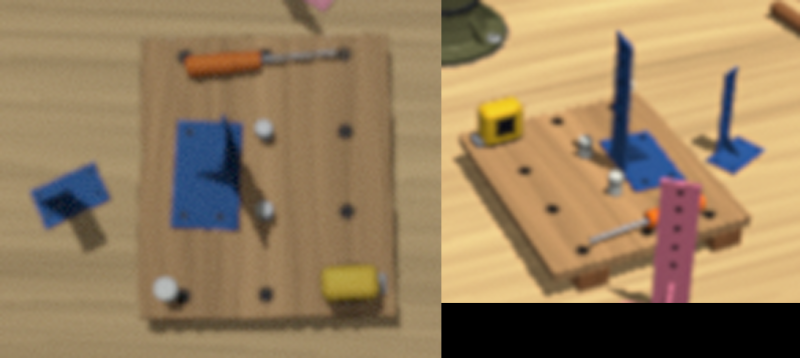

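Confirmed: the tall blue bracket stands on the board behind the two dogs (crop (230,150)). The smaller blue one at crop (70,195) is off the board. Board +x points along world -Y. I'll straddle the blade top with loosely spaced fingers and turn the tool over with it, but first I'll test in free air whether that tilt is reachable.

```bash
cat >> h.py <<'E'
from scipy.spatial.transform import Rotation as Rn
def Rt(yaw,tilt):
    "tool: down, x axis at yaw deg in world, tilted about its x by tilt deg"
    return (Rn.from_euler('z',yaw,degrees=True)*Rn.from_euler('x',180+tilt,degrees=True)).as_matrix()
def plan(p,R):
    o=bot.observe(); R0=np.array(o['orientation'])
    d=R0.T@(np.array(p)-o['position'])/.2; w=Rn.from_matrix(R0.T@R).as_rotvec()/(np.pi/2)
    return np.r_[d,w].round(3)
E
python3 - <<'E'
from h import *
print(Rt(1,0).round(2).tolist(),Rt(1,90).round(2).tolist()); print(plan([.3,-.46,.33],Rt(1,0)))
t=np.load('top0.npz');W=t['W']
for n,(u,v) in dict(glue=(468,240),jar=(459,202),hamh=(403,230),tape=(317,253),dl=(286,196),dr=(286,226),spare=(251,256)).items(): print(n,np.nanmedian(W[v-1:v+2,u-1:u+2],(0,1)).round(3))
E
```

```text
[[1.0, 0.02, 0.0], [0.02, -1.0, -0.0], [0.0, 0.0, -1.0]] [[1.0, 0.0, -0.02], [0.02, -0.0, 1.0], [0.0, -1.0, -0.0]]
[ 0.793 -0.62  -0.497 -0.001  0.     0.17 ]
glue [ 0.448 -0.492  0.147]
jar [ 0.576 -0.488  0.09 ]
hamh [ 0.49  -0.32   0.027]
tape [ 0.399 -0.039  0.11 ]
dl [0.58  0.066 0.079]
dr [0.483 0.062 0.08 ]
spare [0.384 0.165 0.093]
```

>>> apply_moves(
  rows=[0.1,-0.1,-0.25,0,0,0.05,60,0.3,-0.25,-0.4,0,0,0.1,60,0.5,-0.4,-0.5,0,0,0.171,60,0.7,-0.55,-0.5,0,0,0.171,60,0.81,-0.62,-0.5,0,0,0.171,60],
)

```text
clock: 0.6
position: [0.3048, -0.4573, 0.3326]
orientation: [[1.0, 0.017, 0.001], [0.017, -1.0, -0.002], [0.001, 0.002, -1.0]]
wrist_force: [0.1, 0.2, -0.4]
gripper_width: 0.0598
grip_force: 0.0
```

>>> apply_moves(
  rows=[0.2,-0.25,-0.1,0,0,0,60,0.35,-0.5,-0.2,0,0,0,60,0.5,-0.7,-0.2,0,0,0,60,0.6,-0.85,-0.2,0,0,0,60,0.7,-0.95,-0.2,0,0,0,60],
)

```text
clock: 1.1
position: [0.4413, -0.264, 0.3719]
orientation: [[1.0, 0.018, 0.001], [0.018, -1.0, -0.001], [0.001, 0.001, -1.0]]
wrist_force: [0.9, -0.5, -0.3]
gripper_width: 0.0597
grip_force: 0.0
```

>>> apply_moves(
  rows=[0.1,-0.1,0,0.09,0,0,60,0.2,-0.2,0,0.18,0,0,60,0.3,-0.3,0,0.28,0,0,60,0.4,-0.4,0,0.37,0,0,60,0.42,-0.5,0,0.46,0,0,60],
)

```text
clock: 1.6
position: [0.5241, -0.1651, 0.3709]
orientation: [[1.0, 0.013, -0.011], [0.017, -0.746, 0.666], [0.001, -0.666, -0.746]]
wrist_force: [-0.3, 0.8, -0.8]
gripper_width: 0.0602
grip_force: 0.0
```

>>> apply_moves(
  rows=[0,0,0,0.09,0,0,60,0,0,0,0.18,0,0,60,0,0,0,0.28,0,0,60,0,0,0,0.37,0,0,60,0,0,0,0.46,0,0,60],
)

```text
clock: 2.1
position: [0.5225, -0.1669, 0.3704]
orientation: [[1.0, 0.0, -0.014], [0.014, -0.12, 0.993], [-0.001, -0.993, -0.12]]
wrist_force: [0.6, 0.5, -0.9]
gripper_width: 0.0602
grip_force: 0.0
```

Run:
```python
from h import *
o=bot.observe(); print({k:np.round(o[k],3).tolist() for k in ('clock','qpos','position','orientation')}); print(plan([.53,-.13,.07],Rt(1,80)))
i,d,c=cloud('scene'); cv2.imwrite('pics/s1.png',cv2.resize(i[60:300,180:500],(800,600)))
```

```text
{'clock': 2.1, 'qpos': [61.332, 39.434, -28.202, 77.37, -50.723, 116.468, -61.075], 'position': [0.523, -0.167, 0.37], 'orientation': [[1.0, 0.0, -0.014], [0.014, -0.12, 0.993], [-0.001, -0.993, -0.12]]}
[ 4.200e-02  1.469e+00  3.630e-01 -3.400e-02 -2.000e-03 -1.000e-03]
```

View pics/s1.png

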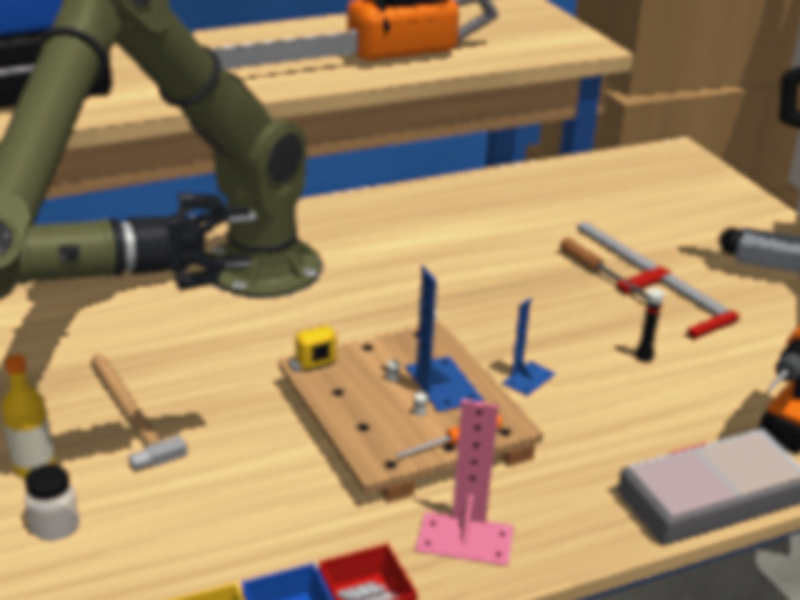

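The tilt works (j6 near its limit at 83°), and the wrist would get near the jar at (50,500). So I'll end at about 60° tilt, and test that pose low down, outside the board edge.

Run:
```python
from h import *
print(plan([.53,-.16,.23],Rt(1,60)))
```

```text
[ 0.05   0.665  0.111 -0.264 -0.001 -0.008]
```

>>> apply_moves(
  rows=[0,0.15,0,-0.08,0,0,40,0,0.3,0,-0.16,0,0,40,0.04,0.45,0,-0.25,0,0,40,0.04,0.6,0.05,-0.25,0,0,40,0.04,0.7,0.1,-0.25,0,0,40],
)

```text
clock: 2.65
position: [0.5306, -0.1631, 0.2293]
orientation: [[1.0, 0.01, -0.014], [0.017, -0.5, 0.866], [0.001, -0.866, -0.5]]
wrist_force: [-0.7, 0.6, -0.3]
gripper_width: 0.0403
grip_force: 0.0
```

Run:
```python
from h import *
print(plan([.53,-.16,.08],Rt(1,60)),bot.observe()['qpos'].round(1))
```

```text
[-0.004  0.639  0.387 -0.    -0.     0.001] [ 56.5  35.8 -24.3  82.6 -34.  100.8 -52.5]
```

>>> apply_moves(
  rows=[0,0.13,0.08,0,0,0,40,0,0.26,0.16,0,0,0,40,0,0.39,0.24,0,0,0,40,0,0.52,0.32,0,0,0,40,0,0.64,0.387,0,0,0,40],
)

```text
clock: 3.15
position: [0.5303, -0.1597, 0.0791]
orientation: [[1.0, 0.009, -0.015], [0.017, -0.498, 0.867], [0.0, -0.867, -0.498]]
wrist_force: [0.4, 0.1, 0.3]
gripper_width: 0.0402
grip_force: 0.0
```

Run:
```python
from h import *
print(plan([.53,.0,.36],Rt(1,0)),bot.observe()['qpos'].round(1))
```

```text
[ 0.013 -1.615 -0.007 -0.668 -0.    -0.   ] [ 55.1  45.8 -22.4  86.1 -30.2  90.5 -44.6]
```

>>> apply_moves(
  rows=[0,-0.2,0,0,0,0,40,0,-0.4,0,-0.09,0,0,40,0,-0.65,0,-0.18,0,0,40,0,-0.85,0,-0.27,0,0,40,0,-1,-0.1,-0.36,0,0,30],
)

```text
clock: 3.65
position: [0.529, -0.0743, 0.2674]
orientation: [[1.0, 0.02, -0.006], [0.021, -0.887, 0.461], [0.004, -0.461, -0.887]]
wrist_force: [0.8, -0.4, -0.5]
gripper_width: 0.03
grip_force: 0.0
```

Run:
```python
from h import *
print(plan([.5285,.02,.36],Rt(1,0)),plan([.5285,.098,.34],Rt(1,0)))
```

```text
[ 0.009 -0.632 -0.194 -0.305 -0.002  0.003] [ 0.017 -0.932  0.075 -0.305 -0.002  0.003]
```

>>> apply_moves(
  rows=[0,-0.12,-0.15,-0.09,0,0,24,0,-0.3,-0.2,-0.18,0,0,24,0.01,-0.55,-0.2,-0.27,0,0,24,0.01,-0.75,-0.1,-0.305,0,0,24,0.017,-0.93,0.05,-0.305,0,0,24],
)

```text
clock: 4.15
position: [0.5297, 0.0969, 0.3466]
orientation: [[1.0, 0.022, 0.009], [0.022, -1.0, 0.005], [0.01, -0.005, -1.0]]
wrist_force: [0.3, 0.1, -0.8]
gripper_width: 0.0241
grip_force: 0.0
```

>>> apply_moves(
  rows=[0,0,0,0,0,0,24,0,0,0,0,0,0,24,0,0,0,0,0,0,24,0,0,0,0,0,0,24,0,0,0,0,0,0,24],
)

```text
clock: 4.65
position: [0.5301, 0.0896, 0.3422]
orientation: [[1.0, 0.013, 0.0], [0.013, -1.0, 0.007], [0.0, -0.007, -1.0]]
wrist_force: [0.7, 0.1, 0.4]
gripper_width: 0.0237
grip_force: 0.0
```

Run:
```python
from h import *
o=bot.observe();i,d,c=cloud('wrist'); cv2.imwrite('pics/w1.png',i); W=pts(d,c)
hs=cv2.cvtColor(i,cv2.COLOR_BGR2HSV)
bl=(hs[...,0]>100)&(hs[...,0]<125)&(hs[...,1]>120)&(abs(W[...,0]-.53)<.1)&(abs(W[...,1]-.13)<.1)
Q=W[bl]; print(o['position'],len(Q))
z=Q[:,2]
for a,b in((.25,.28),(.2,.25),(.12,.2),(.048,.06)):
    f=Q[(z>a)&(z<b)]
    if len(f)>20: print(a,b,len(f),np.median(f,0).round(4),np.percentile(f,1,0).round(4),np.percentile(f,99,0).round(4),np.array(cv2.fitLine((f[:,:2]*1000).astype(np.float32),cv2.DIST_HUBER,0,.01,.01)).ravel().round(3))
```

```text
[0.5300851  0.08959625 0.34222839] 5941
0.25 0.28 328 [0.5361 0.0978 0.2641] [0.5135 0.0958 0.2574] [0.5504 0.1005 0.2654] [1.00000e+00 7.00000e-03 5.33802e+02 9.78410e+01]
0.12 0.2 50 [0.5505 0.0984 0.1552] [0.5499 0.0959 0.1218] [0.5508 0.1004 0.1966] [1.40000e-02 1.00000e+00 5.50538e+02 9.79790e+01]
0.048 0.06 5302 [0.5386 0.1394 0.0541] [0.4644 0.0973 0.0522] [0.5889 0.1732 0.0562] [ 9.93000e-01 -1.19000e-01  5.30292e+02  1.39200e+02]
```

View pics/w1.png

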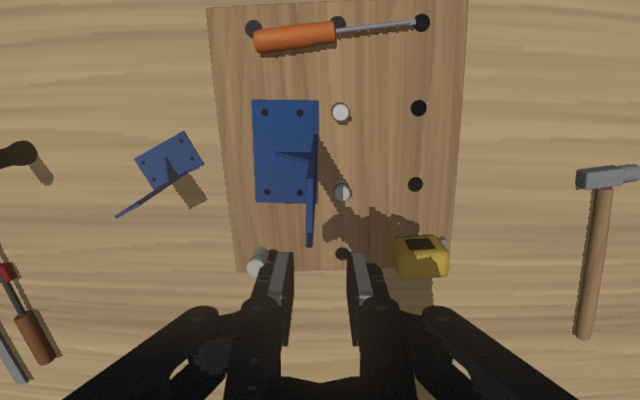

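Wrist view: the blade top edge runs from (310,130) to (309,245), with the fingertips at (280,270) and (357,270). Blade top measured at x≈0.526, y≈0.098, z≈0.2645.

Run:
```python
from h import *
print(plan([.526,.098,.31],Rt(.7,0)),plan([.526,.098,.2345],Rt(.7,0)))
```

```text
[-0.02  -0.039  0.161 -0.005 -0.     0.001] [-0.02  -0.037  0.539 -0.005 -0.     0.001]
```

>>> apply_moves(
  rows=[-0.02,-0.039,0.05,-0.005,0,0,24,-0.02,-0.039,0.1,-0.005,0,0,24,-0.02,-0.038,0.16,-0.005,0,0,24,-0.02,-0.038,0.16,-0.005,0,0,24,-0.02,-0.038,0.16,-0.005,0,0,24],
)

```text
clock: 5.2
position: [0.5254, 0.0988, 0.3096]
orientation: [[1.0, 0.016, -0.001], [0.016, -1.0, -0.0], [-0.001, 0.0, -1.0]]
wrist_force: [-0.4, 0.0, -1.4]
gripper_width: 0.024
grip_force: 0.0
```

Run:
```python
from h import *
o=bot.observe();print(o['position'],o['wrist_force'].round(1),plan([.526,.098,.2345],Rt(.7,0)))
i,d,c=cloud('wrist'); cv2.imwrite('pics/w2.png',i[100:400,150:500])
```

```text
[0.5253983  0.09882492 0.30963371] [-0.4  0.  -1.4] [0.003 0.004 0.376 0.    0.001 0.002]
```

View pics/w2.png

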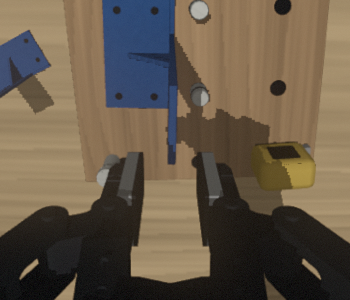

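The blade end (172,160) lies midway between the fingers (140 to 203), so I'll descend and then narrow the gap without pinching.

>>> apply_moves(
  rows=[0,0,0.08,0,0,0,24,0,0,0.16,0,0,0,24,0,0,0.24,0,0,0,24,0,0,0.31,0,0,0,24,0,0,0.375,0,0,0,24],
)

```text
clock: 5.75
position: [0.5259, 0.099, 0.2348]
orientation: [[1.0, 0.016, 0.001], [0.016, -1.0, -0.0], [0.001, 0.0, -1.0]]
wrist_force: [-0.3, 0.4, -0.0]
gripper_width: 0.024
grip_force: 0.0
```

>>> apply_moves(
  rows=[0,0,0,0,0,0,20,0,0,0,0,0,0,17,0,0,0,0,0,0,14,0,0,0,0,0,0,12,0,0,0,0,0,0,12],
)

```text
clock: 6.25
position: [0.5259, 0.0992, 0.2358]
orientation: [[1.0, 0.016, 0.001], [0.016, -1.0, -0.0], [0.001, 0.0, -1.0]]
wrist_force: [-0.3, 0.1, -0.4]
gripper_width: 0.012
grip_force: 0.0
```

```bash
cat >> h.py <<'E'
H=np.array([.5265,.0955,.0485])   # heel edge middle
psi=.7
def P(th,r,off=0,Hh=None):
    "TCP for bracket tip angle th deg, r m along blade, tool mid-plane off m outside the blade centre (x=-2.5mm)"
    h=H if Hh is None else Hh
    y=np.deg2rad(psi); X=np.array([np.sin(y),-np.cos(y),0]);Z=np.array([0,0,1.]); t=np.deg2rad(th)
    z=np.cos(t)*Z+np.sin(t)*X; x=np.cos(t)*X-np.sin(t)*Z
    return h+r*z+(off-.0025)*x
E
python3 - <<'E'
from h import *
o=bot.observe();print(o['position'],o['wrist_force'].round(2),o['grip_force'],o['gripper_width'])
for th in (2,4,6,8,10,12,14,16,18,20): print(th,P(th,.186).round(4),plan(P(th,.186),Rt(psi,th)))
E
```

```text
[0.52592307 0.09919247 0.23581004] [-0.32  0.15 -0.37] 0.0 0.012012719948726141
2 [0.5265 0.0915 0.2345] [ 0.002  0.038  0.007  0.022 -0.001  0.003]
4 [0.5266 0.085  0.2342] [ 0.002  0.071  0.008  0.044 -0.001  0.003]
6 [0.5267 0.0785 0.2337] [ 0.002  0.103  0.01   0.067 -0.     0.003]
8 [0.5268 0.0721 0.233 ] [ 0.002  0.136  0.014  0.089 -0.     0.003]
10 [0.5269 0.0657 0.2321] [ 0.002  0.168  0.019  0.111 -0.     0.003]
12 [0.5269 0.0593 0.231 ] [ 0.002  0.2    0.024  0.133 -0.     0.003]
14 [0.527  0.0529 0.2296] [ 0.002  0.231  0.031  0.156 -0.     0.003]
16 [0.5271 0.0466 0.228 ] [ 0.002  0.263  0.039  0.178 -0.     0.003]
18 [0.5272 0.0404 0.2262] [ 0.001  0.294  0.048  0.2   -0.     0.003]
20 [0.5272 0.0342 0.2241] [ 0.001  0.325  0.058  0.222 -0.     0.003]
```

>>> apply_moves(
  rows=[0,0.025,0.004,0.014,0,0,12,0,0.06,0.007,0.036,0,0,12,0.001,0.095,0.009,0.06,0,0,12,0.001,0.13,0.013,0.085,0,0,12,0.002,0.168,0.019,0.111,0,0,12],
)

```text
clock: 6.75
position: [0.5267, 0.0657, 0.232]
orientation: [[1.0, 0.017, -0.002], [0.017, -0.984, 0.175], [0.001, -0.175, -0.985]]
wrist_force: [-0.1, 0.2, 0.5]
gripper_width: 0.0119
grip_force: 0.2
```

Run:
```python
from h import *
o=bot.observe();print(o['position'],o['wrist_force'].round(2),o['grip_force'],o['gripper_width'])
for th in (11.5,13,14.5,16,17.5): print(th,plan(P(th,.186),Rt(psi,th)))
```

```text
[0.52668059 0.06569929 0.23196091] [-0.06  0.24  0.45] 0.20198924001306295 0.011932468538156969
11.5 [ 0.001  0.024 -0.001  0.016  0.     0.003]
13 [ 0.001  0.049 -0.     0.032  0.     0.003]
14.5 [0.001 0.073 0.001 0.049 0.    0.003]
16 [0.    0.097 0.003 0.066 0.    0.003]
17.5 [0.    0.122 0.005 0.082 0.    0.003]
```

>>> apply_moves(
  rows=[0,0.024,0,0.016,0,0,12,0,0.049,0,0.033,0,0,12,0,0.073,0.001,0.05,0,0,12,0,0.097,0.003,0.066,0,0,12,0,0.122,0.005,0.082,0,0,12],
)

```text
clock: 7.25
position: [0.5271, 0.0415, 0.2265]
orientation: [[1.0, 0.016, -0.004], [0.016, -0.954, 0.299], [0.001, -0.299, -0.954]]
wrist_force: [0.3, 0.1, -0.4]
gripper_width: 0.0123
grip_force: 0.1
```

```bash
cat >> h.py <<'E'
def seg(ths,r=.186,off=0,tool=None):
    o=bot.observe();print(o['position'].round(4),o['wrist_force'].round(2),o['grip_force'].round(2),o['gripper_width'].round(4),'tilt',np.rad2deg(np.arctan2(o['orientation'][1][2],-o['orientation'][2][2])).round(2),'j6',o['qpos'][5].round(1))
    for k,th in enumerate(ths): print(th,plan(P(th,r,off),Rt(psi,th if tool is None else tool[k])))
def bracket():
    "tilt of the blade as seen by the scene camera"
    for n in('scene','top'):
        i,d,c=cloud(n);W=pts(d,c);hs=cv2.cvtColor(i,cv2.COLOR_BGR2HSV)
        bl=(hs[...,0]>100)&(hs[...,0]<125)&(hs[...,1]>120)&(abs(W[...,0]-.527)<.025)&(W[...,1]<.2)&(W[...,1]>-.25)
        Q=W[bl]; f=Q[(Q[:,2]>.06)&(Q[:,1]<.11)] 
        if len(f)>10: print(n,len(f),f.min(0).round(3),f.max(0).round(3)); l=cv2.fitLine((f[:,1:]*1000).astype(np.float32),cv2.DIST_HUBER,0,.01,.01).ravel(); print(' angle',np.rad2deg(np.arctan2(-l[0]*np.sign(l[1]),abs(l[1]))).round(1))
E
python3 - <<'E'
from h import *
bracket(); seg((18.5,19.5,20.5,21.5,22.5))
E
```

```text
scene 88 [ 0.509 -0.073  0.063] [0.552 0.11  0.475]
 angle 23.4
top 187 [0.504 0.033 0.06 ] [0.552 0.109 0.336]
 angle 17.9Traceback (most recent call last):
  File "<stdin>", line 2, in <module>
  File "h.py", line 32, in seg
    o=bot.observe();print(o['position'].round(4),o['wrist_force'].round(2),o['grip_force'].round(2),o['gripper_width'].round(4),'tilt',np.rad2deg(np.arctan2(o['orientation'][1][2],-o['orientation'][2][2])).round(2),'j6',o['qpos'][5].round(1))
                                                                           ^^^^^^^^^^^^^^^^^^^^^
AttributeError: 'float' object has no attribute 'round'
```

>>> apply_moves(
  rows=[0,0.016,0,0.011,0,0,12,0,0.033,0,0.022,0,0,12,0,0.049,0.001,0.033,0,0,12,0,0.065,0.001,0.044,0,0,12,0,0.081,0.002,0.056,0,0,12],
)

```text
clock: 7.85
position: [0.5272, 0.026, 0.2209]
orientation: [[1.0, 0.015, -0.006], [0.016, -0.924, 0.382], [0.0, -0.382, -0.924]]
wrist_force: [-0.8, -0.1, 1.0]
gripper_width: 0.0121
grip_force: 0.0
```

```bash
sed -i "s/o\['grip_force'\].round(2),o\['gripper_width'\].round(4)/round(o['grip_force'],2),round(o['gripper_width'],4)/" h.py
python3 - <<'E'
from h import *
seg((23.5,24.5,25.5,26.5,27.5))
E
```

```text
[0.5272 0.026  0.2209] [-0.77 -0.14  1.01] 0.0 0.0121 tilt 22.48 j6 75.9
23.5 [ 0.001  0.013 -0.001  0.011  0.001  0.002]
24.5 [ 0.001  0.029 -0.     0.022  0.001  0.002]
25.5 [0.    0.045 0.    0.034 0.001 0.002]
26.5 [0.    0.061 0.001 0.045 0.001 0.002]
27.5 [0.    0.077 0.002 0.056 0.001 0.002]
```

>>> apply_moves(
  rows=[0,0.013,0,0.011,0,0,12,0,0.029,0,0.022,0,0,12,0,0.045,0,0.034,0,0,12,0,0.061,0.001,0.045,0,0,12,0,0.077,0.002,0.056,0,0,12],
)

```text
clock: 8.35
position: [0.5274, 0.0119, 0.2146]
orientation: [[1.0, 0.014, -0.007], [0.016, -0.887, 0.462], [-0.0, -0.462, -0.887]]
wrist_force: [-0.2, -0.2, -0.6]
gripper_width: 0.012
grip_force: 0.1
```

Run:
```python
from h import *
seg((29,30.5,32,33.5,35))
```

```text
[0.5274 0.0119 0.2146] [-0.16 -0.19 -0.58] 0.13 0.012 tilt 27.52 j6 76.9
29 [ 0.     0.024 -0.     0.016  0.001  0.002]
30.5 [0.    0.049 0.    0.033 0.001 0.002]
32 [0.    0.073 0.002 0.05  0.001 0.002]
33.5 [0.    0.097 0.003 0.066 0.001 0.002]
35 [0.    0.122 0.006 0.083 0.001 0.002]
```

>>> apply_moves(
  rows=[0,0.024,0,0.016,0,0,12,0,0.049,0,0.033,0,0,12,0,0.073,0.002,0.05,0,0,12,0,0.097,0.003,0.066,0,0,12,0,0.122,0.006,0.083,0,0,12],
)

```text
clock: 8.85
position: [0.5278, -0.0094, 0.2022]
orientation: [[1.0, 0.013, -0.009], [0.016, -0.819, 0.574], [-0.0, -0.574, -0.819]]
wrist_force: [0.3, -0.8, -0.1]
gripper_width: 0.012
grip_force: 0.3
```

Run:
```python
from h import *
bracket(); seg((36.5,38,39.5,41,42.5))
```

```text
scene 64 [ 0.518 -0.243  0.061] [0.552 0.11  0.448]
 angle 41.1
top 467 [ 0.504 -0.028  0.06 ] [0.55  0.11  0.229]
 angle 36.7
[ 0.5275 -0.0109  0.2011] [-0.5  -0.69 -0.97] 0.29 0.0118 tilt 34.99 j6 78.8
36.5 [ 0.001  0.014  0.     0.017  0.001 -0.   ]
38 [ 0.001  0.038  0.001  0.033  0.001 -0.   ]
39.5 [ 0.001  0.063  0.002  0.05   0.001 -0.   ]
41 [ 0.001  0.087  0.004  0.067  0.001 -0.   ]
42.5 [ 0.001  0.111  0.006  0.083  0.001 -0.   ]
```

>>> apply_moves(
  rows=[0,0.02,0,0.017,0,0,12,0,0.042,0.001,0.033,0,0,12,0,0.065,0.002,0.05,0,0,12,0,0.088,0.004,0.067,0,0,12,0,0.111,0.006,0.083,0,0,12],
)

```text
clock: 9.45
position: [0.528, -0.0271, 0.1883]
orientation: [[1.0, 0.011, -0.011], [0.016, -0.737, 0.676], [-0.0, -0.676, -0.737]]
wrist_force: [-0.3, -1.0, -0.8]
gripper_width: 0.0115
grip_force: 0.4
```

Run:
```python
from h import *
seg((44,45.5,47,48.5,50))
```

```text
[ 0.528  -0.0271  0.1883] [-0.25 -0.97 -0.8 ] 0.38 0.0115 tilt 42.5 j6 81.1
44 [-0.     0.032 -0.     0.017  0.002  0.001]
45.5 [-0.     0.057  0.     0.033  0.002  0.001]
47 [-0.     0.081  0.001  0.05   0.002  0.001]
48.5 [-0.     0.105  0.003  0.067  0.002  0.001]
50 [-0.001  0.129  0.006  0.083  0.002  0.001]
```

>>> apply_moves(
  rows=[0,0.026,0,0.017,0,0,12,0,0.051,0.001,0.033,0,0,12,0,0.076,0.002,0.05,0,0,12,0,0.101,0.003,0.067,0,0,12,0,0.126,0.006,0.083,0,0,12],
)

```text
clock: 9.95
position: [0.5283, -0.0446, 0.1704]
orientation: [[1.0, 0.01, -0.012], [0.016, -0.643, 0.766], [-0.0, -0.766, -0.643]]
wrist_force: [-0.6, -0.7, -1.3]
gripper_width: 0.0119
grip_force: 0.5
```

Run:
```python
from h import *
seg((51.5,53,54.5,56,57.5),r=.190)
```

```text
[ 0.5283 -0.0446  0.1704] [-0.63 -0.69 -1.32] 0.5 0.0119 tilt 49.98 j6 83.5
51.5 [-0.     0.029 -0.022  0.017  0.002  0.001]
53 [-0.     0.054 -0.021  0.034  0.002  0.001]
54.5 [-0.001  0.079 -0.02   0.05   0.002  0.001]
56 [-0.001  0.104 -0.018  0.067  0.002  0.001]
57.5 [-0.001  0.128 -0.015  0.084  0.002  0.001]
```

>>> apply_moves(
  rows=[0,0.026,-0.004,0.017,0,0,12,0,0.052,-0.007,0.034,0,0,12,0,0.078,-0.01,0.05,0,0,12,0,0.103,-0.012,0.067,0,0,12,0,0.128,-0.015,0.084,0,0,12],
)

```text
clock: 10.45
position: [0.5287, -0.0632, 0.1529]
orientation: [[1.0, 0.009, -0.014], [0.016, -0.537, 0.844], [-0.0, -0.844, -0.537]]
wrist_force: [-0.6, 0.0, -1.4]
gripper_width: 0.012
grip_force: 0.6
```

Run:
```python
from h import *
bracket();seg((59,60.5,62,63.5,65),r=.195)
```

```text
scene 236 [ 0.507 -0.085  0.06 ] [0.552 0.11  0.167]
 angle 61.1
top 727 [ 0.502 -0.083  0.06 ] [0.552 0.11  0.166]
 angle 59.9
[ 0.5283 -0.0643  0.1517] [-0.44 -0.62 -1.63] 0.63 0.0124 tilt 57.51 j6 86.6
59 [ 0.001  0.019 -0.024  0.017  0.002 -0.001]
60.5 [ 0.001  0.044 -0.023  0.033  0.002 -0.001]
62 [ 0.001  0.07  -0.022  0.05   0.002 -0.001]
63.5 [ 0.001  0.095 -0.02   0.067  0.002 -0.001]
65 [ 0.001  0.121 -0.017  0.083  0.002 -0.001]
```

>>> apply_moves(
  rows=[0,0.022,-0.005,0.017,0,0,12,0,0.047,-0.009,0.033,0,0,12,0,0.072,-0.012,0.05,0,0,13,0,0.097,-0.015,0.067,0,0,14,0,0.121,-0.017,0.083,0,0,14],
)

```text
clock: 11.05
position: [0.5288, -0.0793, 0.1341]
orientation: [[1.0, 0.006, -0.015], [0.016, -0.422, 0.906], [-0.0, -0.906, -0.422]]
wrist_force: [-0.2, 0.7, -2.0]
gripper_width: 0.014
grip_force: 0.7
```

Run:
```python
from h import *
seg((66.5,68,69.5,71,72.5),r=.197,off=-.001)
```

```text
[ 0.5288 -0.0793  0.1341] [-0.24  0.7  -1.97] 0.71 0.014 tilt 65.01 j6 89.9
66.5 [-0.001  0.027 -0.012  0.017  0.002  0.001]
68 [-0.001  0.052 -0.012  0.033  0.002  0.001]
69.5 [-0.001  0.078 -0.01   0.05   0.002  0.001]
71 [-0.001  0.104 -0.008  0.067  0.002  0.001]
72.5 [-0.001  0.129 -0.006  0.083  0.002  0.001]
```

>>> apply_moves(
  rows=[0,0.026,-0.004,0.017,0,0,14,0,0.052,-0.007,0.033,0,0,14,0,0.078,-0.008,0.05,0,0,15,0,0.103,-0.007,0.067,0,0,16,0,0.128,-0.006,0.083,0,0,16],
)

```text
clock: 11.55
position: [0.5291, -0.0909, 0.1115]
orientation: [[1.0, 0.005, -0.016], [0.016, -0.301, 0.954], [-0.0, -0.954, -0.301]]
wrist_force: [0.0, 1.6, -2.1]
gripper_width: 0.016
grip_force: 0.8
```

Run:
```python
from h import *
bracket();seg((74,75.5,77,78.5,80),r=.198,off=-.003,tool=(73.5,74.5,75.5,76.5,77))
```

```text
scene 361 [ 0.502 -0.111  0.06 ] [0.552 0.11  0.124]
 angle 77.9
top 823 [ 0.502 -0.104  0.06 ] [0.552 0.11  0.115]
 angle 76.2
[ 0.5286 -0.0913  0.1103] [ 0.78  0.51 -1.51] 0.8 0.0159 tilt 72.47 j6 93.0
74 [ 0.001  0.012 -0.006  0.011  0.002 -0.001]
75.5 [ 0.001  0.038 -0.006  0.023  0.002 -0.001]
77 [ 0.001  0.064 -0.005  0.034  0.002 -0.001]
78.5 [ 0.001  0.09  -0.004  0.045  0.002 -0.001]
80 [ 0.001  0.116 -0.001  0.05   0.002 -0.001]
```

>>> apply_moves(
  rows=[0,0.02,-0.002,0.011,0,0,16,0,0.042,-0.004,0.023,0,0,17,0,0.064,-0.004,0.034,0,0,18,0,0.09,-0.003,0.045,0,0,19,0,0.116,-0.001,0.05,0,0,20],
)

```text
clock: 12.15
position: [0.5291, -0.0982, 0.0892]
orientation: [[1.0, 0.003, -0.016], [0.016, -0.226, 0.974], [-0.0, -0.974, -0.226]]
wrist_force: [0.2, 0.7, -1.0]
gripper_width: 0.0202
grip_force: 0.8
```

Run:
```python
from h import *
bracket();seg((81,82,83,84,85),r=.200,off=-.0065,tool=(77,77,77,77,77))
```

```text
scene 392 [ 0.503 -0.115  0.06 ] [0.552 0.107 0.131]
 angle 87.1
top 761 [ 0.503 -0.112  0.06 ] [0.552 0.104 0.126]
 angle 83.5
[ 0.5289 -0.0983  0.0887] [ 0.5  -0.24 -3.14] 0.85 0.0198 tilt 76.91 j6 94.7
81 [ 0.     0.003 -0.011  0.001  0.002 -0.001]
82 [ 0.     0.02  -0.011  0.001  0.002 -0.001]
83 [ 0.     0.038 -0.01   0.001  0.002 -0.001]
84 [ 0.     0.055 -0.009  0.001  0.002 -0.001]
85 [ 0.     0.072 -0.007  0.001  0.002 -0.001]
```

>>> apply_moves(
  rows=[0,0.018,0,0,0,0,20,0,0.036,0.002,0,0,0,20,0,0.054,0.004,0,0,0,20,0,0.072,0.007,0,0,0,20,0,0.09,0.01,0,0,0,20],
)

```text
clock: 12.75
position: [0.5293, -0.1005, 0.0717]
orientation: [[1.0, 0.004, -0.015], [0.016, -0.228, 0.974], [0.0, -0.974, -0.228]]
wrist_force: [-0.0, -0.7, -1.1]
gripper_width: 0.0198
grip_force: 0.9
```

Run:
```python
from h import *
bracket();seg(())
i,d,c=cloud('scene'); cv2.imwrite('pics/s2.png',cv2.resize(i[140:270,240:420],(720,520),interpolation=cv2.INTER_CUBIC))
```

```text
scene 331 [ 0.502 -0.117  0.06 ] [0.552 0.101 0.129]
 angle -86.2
top 542 [ 0.502 -0.116  0.06 ] [0.551 0.097 0.123]
 angle 89.6
[ 0.5292 -0.1005  0.0714] [ 0.47 -1.23 -1.04] 0.95 0.0201 tilt 76.84 j6 94.1
```

View pics/s2.png

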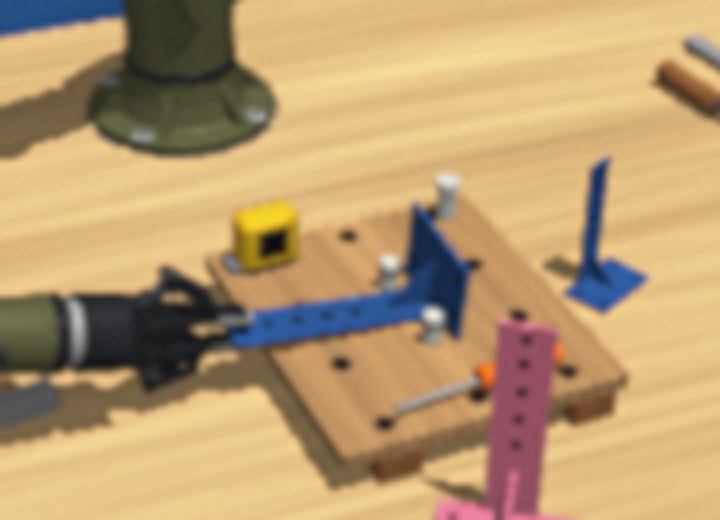

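The bracket is nearly flat, with its blade between the dogs (388,270) and (432,325) and its end supported by the lower finger at about (240,330). I'll lower the rest slowly.

>>> apply_moves(
  rows=[0,0.016,0.002,0,0,0,20,0,0.032,0.005,0,0,0,20,0,0.048,0.008,0,0,0,20,0,0.062,0.011,0,0,0,20,0,0.075,0.014,0,0,0,20],
)

```text
clock: 13.4
position: [0.5293, -0.1011, 0.0564]
orientation: [[1.0, 0.004, -0.015], [0.016, -0.228, 0.974], [-0.0, -0.974, -0.228]]
wrist_force: [0.6, -1.4, -1.7]
gripper_width: 0.0199
grip_force: 1.1
```

```bash
cat >> h.py <<'E'
def blade():
    i,d,c=cloud('top');W=pts(d,c);hs=cv2.cvtColor(i,cv2.COLOR_BGR2HSV)
    bl=(hs[...,0]>100)&(hs[...,0]<125)&(hs[...,1]>120)&(abs(W[...,0]-.527)<.08)&(W[...,1]<.2)&(W[...,1]>-.25)
    Q=W[bl]; f=Q[(Q[:,2]<.1)&(Q[:,1]<.03)]; l=np.polyfit(f[:,1],f[:,2],1)
    print('blade z at y=-.12',np.polyval(l,-.12).round(4),'at .08',np.polyval(l,.08).round(4),'end y',np.percentile(f[:,1],1).round(4))
    g=Q[Q[:,2]>.115]; l=cv2.fitLine((g[:,:2]*1000).astype(np.float32),cv2.DIST_HUBER,0,.01,.01).ravel()
    print('foot top: median',np.median(g,0).round(4),g.min(0).round(3),g.max(0).round(3),'dir',l[:2].round(3))
E
python3 - <<'E'
from h import *
seg(());blade()
E
```

```text
[ 0.5293 -0.1011  0.0564] [ 0.61 -1.36 -1.7 ] 1.11 0.0199 tilt 76.83 j6 93.5
blade z at y=-.12 0.0552 at .08 0.0538 end y -0.1128Traceback (most recent call last):
  File "<stdin>", line 2, in <module>
  File "h.py", line 46, in blade
    g=Q[Q[:,2]>.115]; l=cv2.fitLine((g[:,:2]*1000).astype(np.float32),cv2.DIST_HUBER,0,.01,.01).ravel()
                        ~~~~~~~~~~~^^^^^^^^^^^^^^^^^^^^^^^^^^^^^^^^^^^^^^^^^^^^^^^^^^^^^^^^^^^^
cv2.error: OpenCV(4.12.0) /io/opencv/modules/imgproc/src/linefit.cpp:50: error: (-215:Assertion failed) count > 0 in function 'fitLine2D_wods'
```

>>> apply_moves(
  rows=[0,0.008,0.002,0,0,0,20,0,0.014,0.003,0,0,0,20,0,0.02,0.004,0,0,0,20,0,0.025,0.005,0,0,0,20,0,0.025,0.005,0,0,0,20],
)

```text
clock: 13.95
position: [0.5293, -0.1006, 0.0519]
orientation: [[1.0, 0.004, -0.016], [0.017, -0.226, 0.974], [0.0, -0.974, -0.227]]
wrist_force: [-0.1, -0.3, -0.6]
gripper_width: 0.0196
grip_force: 0.0
```

Run:
```python
from h import *
seg(())
import h
try: blade()
except Exception: pass
```

```text
[ 0.5293 -0.1006  0.0519] [-0.06 -0.27 -0.58] 0.0 0.0196 tilt 76.91 j6 93.4
blade z at y=-.12 0.0534 at .08 0.0529 end y -0.1108
foot top: median [0.5604 0.0913 0.1176] [0.558 0.091 0.116] [0.562 0.092 0.12 ] dir [0.992 0.128]
```

Flat and unloaded. I'll withdraw straight out past the blade end.

>>> apply_moves(
  rows=[0,0.012,-0.02,0,0,0,20,0,0.02,-0.06,0,0,0,20,0,0.03,-0.1,0,0,0,20,0,0.04,-0.14,0,0,0,20,0,0.05,-0.18,0,0,0,20],
)

```text
clock: 14.5
position: [0.5299, -0.1395, 0.05]
orientation: [[1.0, 0.004, -0.015], [0.016, -0.228, 0.974], [0.0, -0.974, -0.228]]
wrist_force: [-0.2, -0.7, -0.3]
gripper_width: 0.0201
grip_force: 0.0
```

Run:
```python
from h import *
seg(());blade()
i,d,c=cloud('top'); cv2.imwrite('pics/t2.png',cv2.resize(i[140:280,220:440],(792,504),interpolation=cv2.INTER_CUBIC))
print(plan([.53,-.17,.2],Rt(1,50)),plan([.53,.0,.33],Rt(1,0)))
```

```text
[ 0.5299 -0.1395  0.05  ] [-0.18 -0.7  -0.34] 0.0 0.0201 tilt 76.84 j6 96.8
blade z at y=-.12 0.053 at .08 0.0533 end y -0.114
foot top: median [0.5622 0.0915 0.1167] [0.562 0.091 0.117] [0.562 0.091 0.117] dir [ 0.999 -0.048]
[-0.002 -0.698 -0.317 -0.298 -0.002 -0.001] [ 1.000e-02 -1.525e+00  3.620e-01 -8.530e-01 -1.000e-03 -2.000e-03]
```

View pics/t2.png

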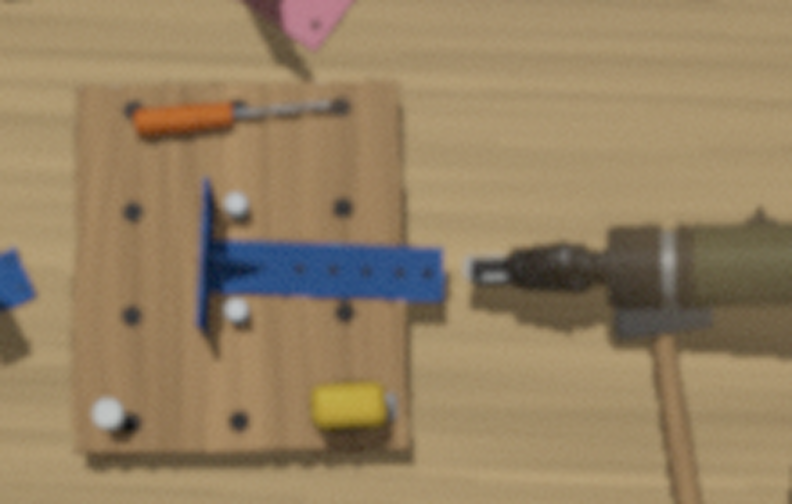

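The bracket lies flat with its blade between the dogs, its end at (443,275) and the fingers clear at (470,270). Next I go up and around to push the sole.

>>> apply_moves(
  rows=[0,-0.15,-0.05,0,0,0,10,0,-0.35,-0.15,-0.06,0,0,0,0,-0.55,-0.25,-0.14,0,0,0,0,-0.7,-0.32,-0.22,0,0,0,0,-0.85,-0.32,-0.3,0,0,0],
)

```text
clock: 15.1
position: [0.5305, -0.1647, 0.2322]
orientation: [[1.0, 0.009, -0.008], [0.012, -0.65, 0.76], [0.002, -0.76, -0.65]]
wrist_force: [0.8, -0.2, 0.1]
gripper_width: -0.0001
grip_force: 0.0
```

Run:
```python
from h import *
seg(()); print(bot.observe()['qpos'].round(0));print(plan([.53,-.05,.33],Rt(1,10)))
t=np.load('top0.npz');W=t['W'];i=t['i'];hs=cv2.cvtColor(i,cv2.COLOR_BGR2HSV)
bl=(hs[...,0]>100)&(hs[...,0]<125)&(hs[...,1]>120); bl[:,235:]=0;bl[:205]=0;bl[240:]=0
print(W[bl].min(0),W[bl].max(0))
```

```text
[ 0.5305 -0.1647  0.2322] [ 0.84 -0.23  0.06] 0.0 -0.0001 tilt 49.43 j6 96.4
[ 55.  30. -24.  84. -29.  96. -54.]
[ 0.005 -0.744  0.118 -0.438 -0.003 -0.002]
[nan nan nan] [nan nan nan]
```

>>> apply_moves(
  rows=[0,-0.15,0,-0.09,0,0,0,0,-0.3,0.02,-0.18,0,0,0,0,-0.45,0.05,-0.27,0,0,0,0,-0.6,0.08,-0.36,0,0,0,0,-0.744,0.118,-0.438,0,0,0],
)

```text
clock: 15.6
position: [0.5282, -0.0462, 0.3313]
orientation: [[1.0, 0.017, 0.001], [0.017, -0.984, 0.175], [0.004, -0.175, -0.985]]
wrist_force: [0.6, -0.2, 0.0]
gripper_width: -0.0002
grip_force: 0.0
```

Run:
```python
from h import *
seg(()); print(bot.observe()['qpos'].round(0));print(plan([.526,.14,.28],Rt(45,0)),plan([.526,.14,.28],Rt(-45,0)))
```

```text
[ 0.5282 -0.0462  0.3313] [ 0.58 -0.2   0.  ] 0.0 -0.0002 tilt 10.06 j6 87.9
[ 37.   5. -30.  89.  -8.  88. -82.]
[ 0.004 -0.872  0.415 -0.105 -0.045 -0.488] [ 0.004 -0.872  0.415 -0.107  0.042  0.51 ]
```

>>> apply_moves(
  rows=[0,-0.15,0,-0.05,-0.01,-0.09,0,0,-0.35,0.05,-0.1,-0.02,-0.18,0,0,-0.55,0.15,-0.105,-0.03,-0.27,0,0,-0.72,0.2,-0.105,-0.04,-0.36,0,0,-0.872,0.25,-0.105,-0.045,-0.45,0],
)

```text
clock: 16.1
position: [0.5243, 0.1356, 0.311]
orientation: [[0.742, 0.671, -0.009], [0.671, -0.742, 0.006], [-0.003, -0.011, -1.0]]
wrist_force: [1.3, -0.7, 0.8]
gripper_width: -0.0003
grip_force: 0.0
```

Run:
```python
from h import *
seg(()); print(bot.observe()['qpos'].round(0));print(plan([.525,.165,.25],Rt(91,0)))
i,d,c=cloud('top');W=pts(d,c);hs=cv2.cvtColor(i,cv2.COLOR_BGR2HSV)
bl=(hs[...,0]>100)&(hs[...,0]<125)&(hs[...,1]>120); bl[:,:200]=0;bl[:,235:]=0;bl[:205]=0;bl[240:]=0
print(np.nanmin(W[bl],0),np.nanmax(W[bl],0))
```

```text
[0.5243 0.1356 0.311 ] [ 1.26 -0.66  0.8 ] 0.0 -0.0003 tilt 0.35 j6 85.6
[ 23.   7. -43.  90.   4.  86. -68.]
[ 0.102 -0.103  0.306 -0.007 -0.001 -0.543]
[ 0.46824716  0.26896552 -0.00443273] [0.53828655 0.34828322 0.1475566 ]
```

Run:
```python
from h import *
print(plan([.53,.145,.20],Rt(93,0)))
```

```text
[ 0.037  0.022  0.552 -0.009 -0.004 -0.557]
```

>>> apply_moves(
  rows=[0.02,0,0.05,-0.006,0,-0.09,0,0.05,0,0.15,-0.006,0,-0.18,0,0.06,-0.01,0.25,-0.006,0,-0.27,0,0.06,-0.01,0.35,-0.006,0,-0.36,0,0.06,-0.015,0.5,-0.006,0,-0.45,0],
)

```text
clock: 16.65
position: [0.5319, 0.1437, 0.2114]
orientation: [[0.132, 0.991, 0.001], [0.991, -0.132, 0.002], [0.002, 0.001, -1.0]]
wrist_force: [0.5, -0.6, -0.3]
gripper_width: -0.0001
grip_force: 0.0
```

Run:
```python
from h import *
print(bot.observe()['qpos'].round(0),plan([.53,.145,.067],Rt(93,0)))
```

```text
[ 24.  11. -47.  98.   8.  75. -32.] [ 0.003 -0.011  0.722  0.001 -0.002 -0.118]
```

>>> apply_moves(
  rows=[0.01,-0.01,0.15,0,0,-0.07,0,0.01,-0.01,0.3,0,0,-0.118,0,0.01,-0.01,0.45,0,0,-0.118,0,0.01,-0.01,0.6,0,0,-0.118,0,0.01,-0.01,0.715,0,0,-0.118,0],
)

```text
clock: 17.15
position: [0.5285, 0.1455, 0.0663]
orientation: [[-0.047, 0.999, -0.003], [0.999, 0.047, 0.002], [0.002, -0.003, -1.0]]
wrist_force: [0.0, -0.3, 0.1]
gripper_width: 0.0
grip_force: 0.0
```

Run:
```python
from h import *
seg(());print(plan([.53,.111,.067],Rt(93,0)))
i,d,c=cloud('scene'); cv2.imwrite('pics/s3.png',cv2.resize(i[140:270,260:420],(720,585),interpolation=cv2.INTER_CUBIC))
```

```text
[0.5285 0.1455 0.0663] [ 0.05 -0.26  0.06] 0.0 0.0 tilt 0.09 j6 59.7
[-0.173 -0.    -0.004 -0.002 -0.001 -0.004]
```

View pics/s3.png

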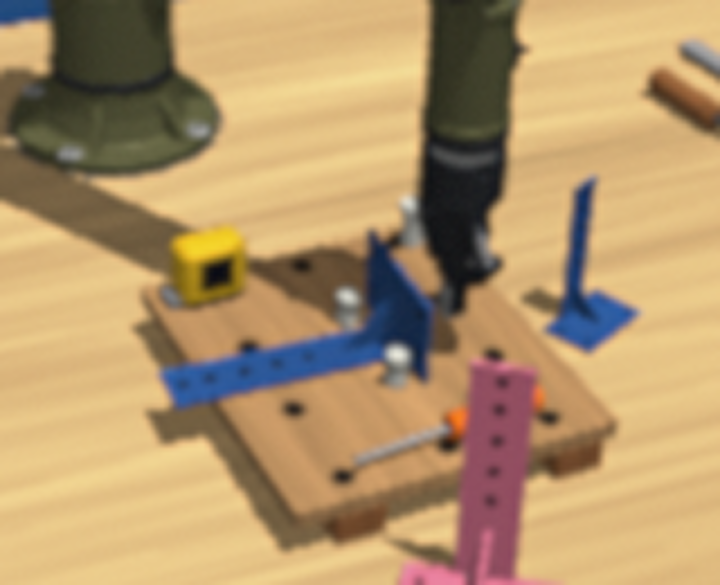

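The fingers (452,300) are behind the foot's sole (400,310). Now I push slowly.

>>> apply_moves(
  rows=[-0.05,0,0,0,0,0,0,-0.1,0,0,0,0,0,0,-0.14,0,0,0,0,0,0,-0.165,0,0,0,0,0,0,-0.18,0,0,0,0,0,0],
)

```text
clock: 17.7
position: [0.5322, 0.1099, 0.0692]
orientation: [[-0.046, 0.999, 0.001], [0.999, 0.046, 0.003], [0.003, 0.001, -1.0]]
wrist_force: [0.2, 5.1, 0.6]
gripper_width: -0.0
grip_force: 0.0
```

>>> apply_moves(
  rows=[-0.008,0,0,0,0,0,0,-0.016,0,0,0,0,0,0,-0.024,0,0,0,0,0,0,-0.032,0,0,0,0,0,0,-0.04,0,0,0,0,0,0],
)

```text
clock: 18.2
position: [0.5316, 0.1023, 0.068]
orientation: [[-0.048, 0.999, -0.001], [0.999, 0.048, 0.002], [0.003, -0.001, -1.0]]
wrist_force: [-1.4, 4.3, 1.8]
gripper_width: 0.0005
grip_force: 0.0
```

>>> apply_moves(
  rows=[-0.006,0,0,0,0,0,0,-0.012,0,0,0,0,0,0,-0.018,0,0,0,0,0,0,-0.024,0,0,0,0,0,0,-0.03,0,0,0,0,0,0],
)

```text
clock: 18.7
position: [0.532, 0.0963, 0.068]
orientation: [[-0.047, 0.999, -0.001], [0.999, 0.047, 0.003], [0.003, -0.001, -1.0]]
wrist_force: [-0.8, 5.4, 1.8]
gripper_width: -0.0003
grip_force: 0.0
```

Sliding with about 5 N. Continuing in small steps until the force rises.

>>> apply_moves(
  rows=[-0.004,0,0,0,0,0,0,-0.008,0,0,0,0,0,0,-0.012,0,0,0,0,0,0,-0.016,0,0,0,0,0,0,-0.02,0,0,0,0,0,0],
)

```text
clock: 19.2
position: [0.5319, 0.0951, 0.0681]
orientation: [[-0.049, 0.999, -0.001], [0.999, 0.049, 0.006], [0.006, -0.0, -1.0]]
wrist_force: [-1.4, 11.2, -0.1]
gripper_width: 0.0
grip_force: 0.0
```

```bash
cat >> h.py <<'E'
def foot():
    i,d,c=cloud('top');W=pts(d,c);hs=cv2.cvtColor(i,cv2.COLOR_BGR2HSV)
    bl=(hs[...,0]>100)&(hs[...,0]<125)&(hs[...,1]>120)&(abs(W[...,0]-.527)<.08)&(W[...,1]<.13)&(W[...,1]>-.25)
    Q=W[bl]; f=Q[(Q[:,1]<.02)]; R=cv2.minAreaRect((f[:,:2]*1000).astype(np.float32)); print('blade rect',R,'end',f[:,1].min().round(4))
    g=Q[(Q[:,2]>.07)]; print('foot',len(g),g.min(0).round(4),np.median(g,0).round(4),g.max(0).round(4),np.polyfit(g[:,0],g[:,1],1).round(4))
E
python3 - <<'E'
from h import *
seg(());foot()
E
```

```text
[0.5319 0.0951 0.0681] [-1.41 11.21 -0.14] 0.0 0.0 tilt 0.36 j6 59.2
blade rect ((533.6494140625, -54.54558563232422), (43.61315155029297, 149.9017791748047), 3.447176694869995) end -0.1301Traceback (most recent call last):
  File "<stdin>", line 2, in <module>
  File "h.py", line 52, in foot
    g=Q[(Q[:,2]>.07)]; print('foot',len(g),g.min(0).round(4),np.median(g,0).round(4),g.max(0).round(4),np.polyfit(g[:,0],g[:,1],1).round(4))
                                           ~~~~~^^^
    return umr_minimum(a, axis, None, out, keepdims, initial, where)
ValueError: zero-size array to reduction operation minimum which has no identity
```

>>> apply_moves(
  rows=[-0.008,0,0,0,0,0,0,-0.016,0,0,0,0,0,0,-0.022,0,0,0,0,0,0,-0.022,0,0,0,0,0,0,-0.022,0,0,0,0,0,0],
)

```text
clock: 19.75
position: [0.5319, 0.0953, 0.0682]
orientation: [[-0.052, 0.999, 0.0], [0.999, 0.052, 0.012], [0.012, 0.001, -1.0]]
wrist_force: [-1.5, 19.2, -2.0]
gripper_width: -0.0004
grip_force: 0.0
```

Run:
```python
from h import *
seg(());o=bot.observe();print(o['ft_torque'])
try: foot()
except Exception: pass
```

```text
[0.5319 0.0953 0.0682] [-1.46 19.24 -2.03] 0.0 -0.0004 tilt 0.68 j6 59.0
[ 3.25767395  0.15744059 -0.20867904]
blade rect ((513.567138671875, -56.139854431152344), (89.18441009521484, 149.9924774169922), 5.075737476348877) end -0.1299
foot 1 [0.4625 0.0146 0.4886] [0.4625 0.0146 0.4886] [0.4625 0.0146 0.4886] [0.0158 0.0073]h.py:52: RankWarning: Polyfit may be poorly conditioned
  g=Q[(Q[:,2]>.07)]; print('foot',len(g),g.min(0).round(4),np.median(g,0).round(4),g.max(0).round(4),np.polyfit(g[:,0],g[:,1],1).round(4))
```

It's firmly stopped at 19 N. I'll back off, rise and look.

>>> apply_moves(
  rows=[0.02,0,0,0,0,0,0,0.05,0,0,0,0,0,0,0.12,0,0,0,0,0,0,0.22,0,0,0,0,0,0,0.27,0,0,0,0,0,0],
)

```text
clock: 20.3
position: [0.5299, 0.1427, 0.0682]
orientation: [[-0.048, 0.999, -0.001], [0.999, 0.048, 0.002], [0.002, -0.001, -1.0]]
wrist_force: [-0.4, 0.6, -0.1]
gripper_width: -0.0003
grip_force: 0.0
```

>>> apply_moves(
  rows=[0,0,-0.2,0,0,0,0,0,0,-0.4,0,0,0,0,0,0,-0.6,0,0,0,0,0,0,-0.8,0,0,0,0,0,0,-1,0,0,0,0],
)

```text
clock: 20.8
position: [0.53, 0.1404, 0.2698]
orientation: [[-0.046, 0.999, -0.001], [0.999, 0.046, 0.001], [0.001, -0.001, -1.0]]
wrist_force: [2.0, 0.2, 0.0]
gripper_width: 0.0001
grip_force: 0.0
```

Run:
```python
from h import *
seg(())
i,d,c=cloud('wrist'); W=pts(d,c); cv2.imwrite('pics/w3.png',i)
hs=cv2.cvtColor(i,cv2.COLOR_BGR2HSV)
bl=(hs[...,0]>100)&(hs[...,0]<125)&(hs[...,1]>120)&(abs(W[...,0]-.527)<.08)&(W[...,1]<.13)&(W[...,1]>-.25)
Q=W[bl]; g=Q[(Q[:,2]>.115)]
print(len(Q),len(g)); print(g.min(0).round(4),np.median(g,0).round(4),g.max(0).round(4),np.polyfit(g[:,0],g[:,1],1).round(4))
i,d,c=cloud('top');cv2.imwrite('pics/t3.png',cv2.resize(i[150:280,230:350],(600,650)))
```

```text
[0.53   0.1404 0.2698] [2.03 0.21 0.05] 0.0 0.0001 tilt 0.04 j6 81.0
697 380
[0.4909 0.077  0.1339] [0.5336 0.0813 0.1359] [0.5939 0.1299 0.3255] [0.0499 0.0549]
```

View pics/w3.png

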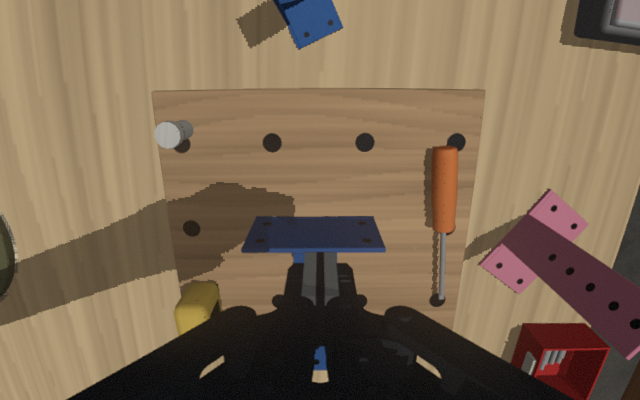

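The sole at (315,235) is parallel to the board edge (row 90). The hand hides the rest, so I'll move away and measure with the fixed cameras.

>>> apply_moves(
  rows=[0.1,-0.2,-0.1,0,0,0,0,0.2,-0.4,-0.2,0,0,0,0,0.3,-0.6,-0.2,0,0,0,0,0.4,-0.8,-0.2,0,0,0,0,0.5,-1,-0.2,0,0,0,0],
)

```text
clock: 21.4
position: [0.3361, 0.2255, 0.3086]
orientation: [[-0.041, 0.999, 0.002], [0.999, 0.041, -0.002], [-0.002, 0.002, -1.0]]
wrist_force: [0.3, 0.9, -0.5]
gripper_width: -0.0001
grip_force: 0.0
```

Run:
```python
from h import *
seg(())
for n in('top','scene'):
    i,d,c=cloud(n);W=pts(d,c);hs=cv2.cvtColor(i,cv2.COLOR_BGR2HSV)
    if n=='top': cv2.imwrite('pics/t4.png',cv2.resize(i[150:280,230:350],(550,596),interpolation=cv2.INTER_CUBIC))
    bl=(hs[...,0]>100)&(hs[...,0]<125)&(hs[...,1]>100)&(abs(W[...,0]-.527)<.08)&(W[...,1]<.13)&(W[...,1]>-.25)&(W[...,2]<.2)
    Q=W[bl]; g=Q[Q[:,2]>.07]; f=Q[(Q[:,1]<.02)]
    print(n,len(g),'foot z',np.percentile(g[:,2],[50,95,100]).round(4),'y',np.median(g[:,1]).round(4),'slope',np.polyfit(g[:,0],g[:,1],1).round(4),'x',g[:,0].min().round(4),g[:,0].max().round(4))
    A=np.c_[f[:,:2],np.ones(len(f))];s=np.linalg.lstsq(A,f[:,2],rcond=None)[0]; print('blade plane slopes',s[:2].round(4),'z at end/heel',(s@[.53,-.13,1]).round(4),(s@[.53,.07,1]).round(4),cv2.minAreaRect((f[:,:2]*1000).astype(np.float32)))
```

```text
[0.3361 0.2255 0.3086] [ 0.25  0.87 -0.51] 0.0 -0.0001 tilt -0.14 j6 86.5
top 56 foot z [0.1092 0.1158 0.1188] y 0.076 slope [0.0164 0.0641] x 0.471 0.5758
blade plane slopes [-0.008  -0.0064] z at end/heel 0.0536 0.0524 ((534.6220703125, -54.67957305908203), (44.7647819519043, 150.05023193359375), 3.0472865104675293)
scene 170 foot z [0.1    0.1248 0.129 ] y 0.0771 slope [0.0553 0.0457] x 0.4752 0.589
blade plane slopes [0.043  0.0021] z at end/heel 0.0534 0.0538 ((537.4674072265625, -54.41465759277344), (53.265869140625, 148.4536895751953), 1.4829930067062378)
```

View pics/t4.png

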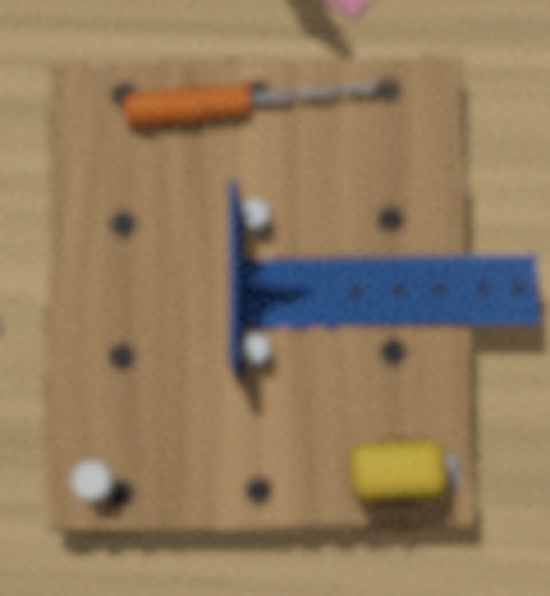

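The bracket lies flat, with its foot plate (238,280) touching both dogs at (256,213) and (256,348), and its yaw of 3.0° matches the board's 2.9°. The bystanders near it haven't moved. Handing in.

```bash
python3 -c "
from station import bot
print(bot.finish_job())"
```

```text
the job is handed in; nothing more can be done
None
```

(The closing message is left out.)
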